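# Lower the cam stop and close the sliding mould

### The job

The two-part glass mould on the bench press is still held open by its eccentric cam. With the fingertips, first push the cam's lever round until it rests against its stop pin, so that the cam's low point faces the slide; only then push the slide forward until its mould half is fully home against the fixed half. Only push: do not lift or tip the slide, leave the lever at its pin and the other things on the bench where they are.

Things in the scene. Friction and masses are not known exactly. Their poses are not given: they have to be found in the camera images.
- press: Fixed bench press: dark steel base plate with rails, fixed mould half, stop pin and cam. Origin on the table, on the slide's centreline, level with the cam pivot. Its x axis is the slide's forward direction (roughly away from the robot), y left, z up. In mm: plate x -155 to 95, y -62 to 152, 15 thick; the two rails run along x from -127 to 58, at y 31 to 44 on both sides, tops 29 above the table.
- fixed_face (a point): Centre of the fixed mould half's rear face, which the slide's front face meets when fully home; at x 10, y 0 in the press frame, 50 mm above the table. That half is aluminium, x 10 to 60, y -30 to 30, top 85 mm above the table, with a pocket open upwards and to the slide.
- stop_pin (a point): Top of the upright steel stop pin, 10 mm diameter, at x 66, y 78 in the press frame, 60 mm above the table; it stops the lever when that points along the press's +x.
- slide: Loose follower slide, 0.55 to 1.1 kg, between the rails with 1.2 mm play each side: steel carriage with aluminium mould half, 80 (x) x 60 (y) x 70 (z) mm. Origin at the centre of its underside, on the base plate 15 mm above the table; axes as the press. Starts at x -90 to -75 in the press frame; fully home at x -30. No spring: only friction (1 to 5 N) resists, it stays where left.
- push_face (a point): Centre of the slide's rear face (the flat upright face to be pushed, 60 mm wide, 70 mm tall, facing -x of the press), 35 mm above the slide's underside, 50 mm above the table.
- ear (a point): Middle of the front face of the slide's ear, a steel bar that sticks out left of the slide to y 105 mm, 20 mm thick along x, 34 to 48 mm above the table. It would strike the rim of the cam if the slide were pushed with the cam high; with the cam low it stops 2 mm short of the rim.
- cam (a joint): Cam angle about its upright pivot, rad, counter-clockwise from above positive, 0 to 2.85. At 0 the lever is at the stop pin, along the press's +x, the low point faces the ear and the slide can go home (also up to about 0.5). Starts at 1.5 to 2.6, lever pointing left or back-left, blocking the ear. Friction 0.18 N m (about 2.5 N at the post); it stays where left.
- lever_post (a point): Middle of the upright black round post on the lever, 20 mm diameter, 40 mm tall (61 to 101 mm above the table; this point is 81 mm above the table), 75 mm from the pivot. The lever bar under it is 14 mm wide, 51 to 61 mm above the table, and ends 85 mm from the pivot.
- cam_pivot (a point): Point on the cam's pivot axis, 81 mm above the table, at x 0, y 90 mm in the press frame. The cam is a steel disc 64 mm in diameter, 31 to 51 mm above the table, its centre 14 mm off the pivot on the lever's side.
- collar: Small loose brass ring, 32 mm across, 12 mm tall, lying on the base plate's rear left; leave it. Origin at the centre of its underside.
- frit_jar: Loose jar, 56 mm across, 60 mm tall, behind and to the left of the press (nearer the robot); leave it. Origin at the centre of its underside.
- frit_tub_a: Loose red-lidded tub 136 x 106 x 50 mm to the right of the press; leave it. Origin at the centre of its underside.
- frit_tub_b: Another such tub beyond the press; leave it. Origin at the centre of its underside.
- glue_bottle: Loose bottle, 48 mm across, 150 mm tall, right of and beyond the press; leave it. Origin at the centre of its underside.
- scoop_bowl: Loose steel bowl, 90 mm across, 40 mm tall, left of and beyond the press; leave it. Origin at the centre of its underside.
- paddle: Loose flat paddle, 240 mm long, lying on the table at the right; leave it. Origin at the centre of its underside.
Things that resemble listed ones, but are neither listed nor needed, are in the scene too. Several things have the shape of the slide; the one meant has the colours described above.

How it is judged:
By the outcome, as a careful person would: the job done as asked, in the order asked, and still so for the second after the job is handed in, with the robot touching nothing.
It also fails if it takes over 64 s, if anything falls off the work surface, if the arm or the gripper's body presses on something with over 40 N, if the wrist force passes 120 N, or if a joint passes its speed limit or range.

### The arm

A 6-joint arm with a two-finger parallel gripper is mounted at the origin on the work surface. World frame = base frame: x ahead of the robot, y to its left, z up, the work surface at z = 0. Lengths are in m, angles in degrees, forces in N, time in s.
With the tool pointing down it reaches from about 0.275 to 0.85 m from the base axis. Payload 19 kg.
Tool frame: the origin (TCP) lies at the very end of the fingers, on their centre line; the grasp point (between the pads) lies 19 mm behind it (grip_depth is the distance from the TCP to the grasp point, in m); z points along the fingers, y is the line along which they close (so a half turn about z gives the same grasp; the last joint's range is limited). The gripper opens to 85 mm and grips with 20 to 120 N. Pads are 22 mm wide; open, the fingers measure 114 mm over their backs; the gripper's body (76 mm by 85 mm) begins 54 mm behind the grasp point. The pads swing forward as they close: fully open they stand 13 mm farther back than shut.
Start: joints at [69.156, 8.623, 82.357, -0, 89.026, -7.678], TCP at [0.131, 0.56, 0.231] pointing down, gripper open.
Joint ranges: [-160.23, 160.23], [-39.13, 120.54], [6.94, 153.29], [-79.49, 259.48], [9.18, 160.14], [-161.06, 161.06]. Speed limits (degrees/s): [108.29, 108.29, 127.2, 172.46, 172.46, 172.46].

### API

Orientations are given as a 3x3 rotation matrix whose columns are the frame's x, y, z axes.
In Python, from station import get_state, grab_frame, camera_params, close_job, grip_depth gives the robot as it stands.
- The arm moves only by the tool send_rows, never from a script. Its argument "plan" is a list of rows, each a list of 2 entries, a list of its own where there are three numbers: the shift along the world's x, y, z in m, then the turn, a rotation vector about the world's x, y, z in rad. In form: [[[x, y, z], [rx, ry, rz]], ...]. A call has exactly 5 rows; each row shifts and turns the commanded pose from where the row before left it; what a row does not reach is not made up. A row lasts 1/12 s, in which the tool goes at most 41.7 mm and 7.16 degrees, less where a joint would pass 70% of its speed; a pose out of reach is approached as far as the arm can. A call is refused whole if a number of a shift passes 0.0417 or a number of a turn 0.125, either way. A call with a gripper value outside its range is refused whole. "jaw" is the opening, from 0 (shut) to 1 (fully open), set as the call begins (left out, the last holds). The fingers move at their own pace and stop on an object; "squeeze" is the grip in N (left out, the last holds). Time passes only in rows, so rows that do not move let the fingers close, or fill a call up. It gives the time, the measured TCP pose, the force, the opening and the grip force at its end, in the units of the state.
- get_state(): the state, without advancing time (a new reading comes with each control period).
- grab_frame(name): name is "side" or "top"; returns the picture (384x512x3 uint8, red, green, blue); there is no depth.
- camera_params(name): a dict with "K" (3x3 intrinsics, pixels), "R" (3x3) and "t" (3): a world point X has camera coordinates R X + t. Camera axes: x right, y down, z forward; pixel columns grow to the right and rows downward; lengths in m; the calibration is good to about 2 mm. A picture is of the moment at which its call begins. camera_params takes no time and is no camera call.
- close_job(): hands the job in; it is judged then, once.
The state is a dict: "time_s": time; "qpos": joint angles; "joint_velocities": joint speeds; "effort": joint torques, N m; "ee_pos": TCP position; "eef_rot": TCP orientation; "ft_force": force on the tool from outside, world axes, zero at the start; "torque": the same for the moment, N m; "grip_width": opening from 0.0 (shut) to 1.0 (fully open); "gripper_force": force on a finger pad.
Only numpy, scipy, OpenCV 4.12 (cv2) and the standard library are available. Lean on these libraries where they do the work, as an engineer would, in place of code of your own. Each camera call takes 0.05 s, during which the arm holds its last target. There are 200 camera calls.

## Working session

There is one attempt and no reset: what is moved stays moved. The work goes in short steps, Python scripts to look and compute and a tool call to move; the robot and the scene stay as the last step left them, time stands still between calls to the robot, and variables do not carry over. Pictures are saved under pics/ and viewed, at most 10 in all, crops included, and the job is handed in when it is done.

Besides the shell and the picture viewer there is one more tool, called after "Emit:" by a JSON object that holds its "op" and its "data", one argument or row to a line. send_rows: Moves the arm, as the interface text tells. Its arguments: {"type":"object","properties":{"plan":{"type":"array","items":{"type":"array"}},"jaw":{"type":"number"},"squeeze":{"type":"number"}},"required":["plan"]}

```bash
mkdir -p pics; python3 - <<'E'
from station import *
import cv2
for n in("top","side"):
    f=grab_frame(n); cv2.imwrite(f"pics/{n}0.png",cv2.resize(f[:,:,::-1],(800,600),interpolation=cv2.INTER_CUBIC)); cv2.imwrite(f"{n}_raw.png",f[:,:,::-1])
    p=camera_params(n); print(n,p["K"].tolist(),p["R"].round(4).tolist(),p["t"].round(4).tolist())
s=get_state();print(s["time_s"],s["ee_pos"],s["eef_rot"],s["ft_force"],s["grip_width"])
E
```

```text
top [[440.74336669921445, 0.0, 254.2457920416165], [0.0, 440.74336669921445, 188.64747396778034], [0.0, 0.0, 1.0]] [[-0.0092, -1.0, 0.002], [-0.998, 0.0091, -0.0633], [0.0633, -0.0026, -0.998]] [-0.0443, 0.5566, 1.1395]
side [[377.0765797919108, 0.0, 257.10869447523163], [0.0, 377.0765797919108, 194.1236465953097], [0.0, 0.0, 1.0]] [[-0.9807, -0.1957, -0.0036], [-0.1162, 0.597, -0.7938], [0.1575, -0.778, -0.6082]] [0.5228, 0.1316, 0.984]
0.1 [0.13089597 0.55967224 0.23076235] [[-9.73715143e-01  2.27768881e-01 -3.95517513e-04]
 [ 2.27769171e-01  9.73714638e-01 -1.00458493e-03]
 [ 1.56308006e-04 -1.06826626e-03 -9.99999417e-01]] [ 0.6419156   0.45325132 -0.12591126] 0.9978682111546827
```

View pics/top0.png

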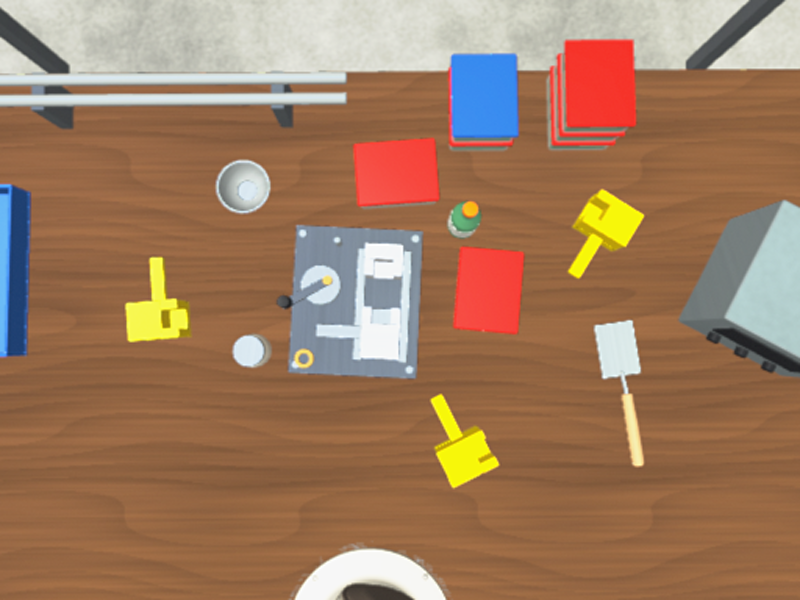

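View pics/side0.png

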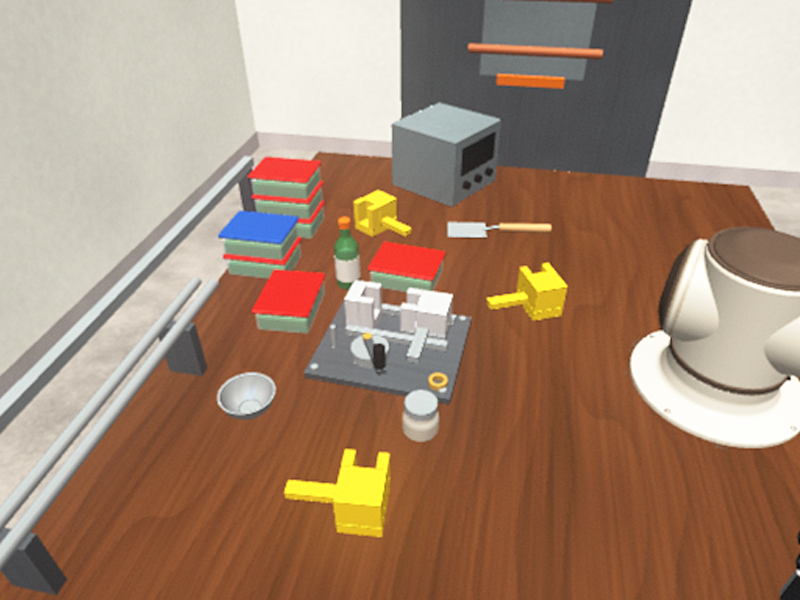

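Top view: the press is at about (355,300), cam disc at (320,285), lever post at (284,301), slide at (380,335) with its ear reaching to (320,331), and stop pin at (337,240). There are four candidates with the slide's shape: the steel/aluminium one between the rails at (380,335), and yellow ones at (157,318), (465,455) and (605,222). Only the one in the rails has the described colours. I'll confirm that in a crop.

```bash
python3 - <<'E'
import cv2,numpy as np
a=cv2.imread("top_raw.png")[138:248,180:280]; b=cv2.imread("side_raw.png")[170:270,190:310]
a=cv2.resize(a,None,fx=5,fy=5,interpolation=cv2.INTER_CUBIC); b=cv2.resize(b,None,fx=5,fy=5,interpolation=cv2.INTER_CUBIC)
cv2.imwrite("pics/topc.png",a);cv2.imwrite("pics/sidec.png",b)
E
```

```text
(no output)
```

View pics/topc.png

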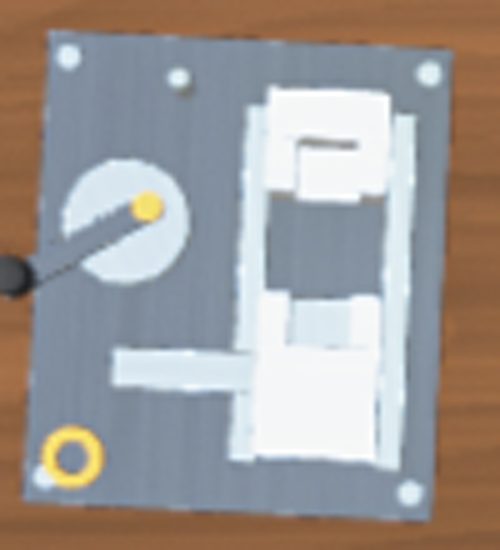

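View pics/sidec.png

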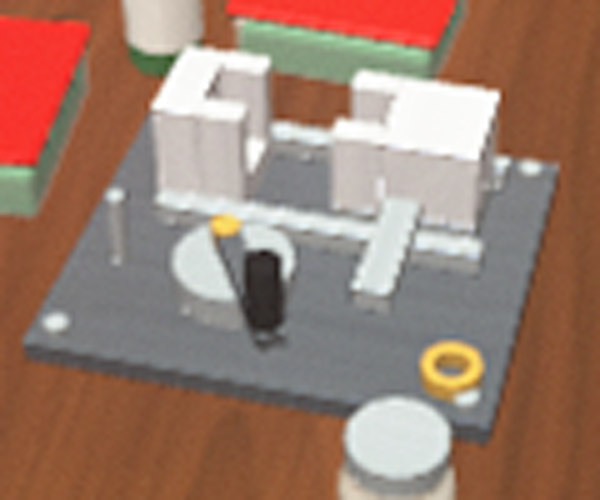

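The crops confirm it: the grey/white slide sits between the rails, rear face to the bottom (top crop, rear edge (253,455)-(373,460)). The post top is at (8,272), pointing back-left, and the stop pin is at (178,75).

```bash
cat > h.py <<'E'
import numpy as np, cv2
from station import *
P={n:camera_params(n) for n in("top","side")}
off={"top":(180,138),"side":(190,170)}
def proj(n,X):
    p=P[n];c=p["R"]@X+p["t"];u=p["K"]@c;return u[:2]/u[2]
def px(n,c): return np.array(off[n])+(np.array(c)+.5)/5-.5
def W(v,q):
    c,s=np.cos(v[2]),np.sin(v[2]);return np.array([v[0]+c*q[0]-s*q[1],v[1]+s*q[0]+c*q[1],q[2]])
E
python3 - <<'E'
from h import *
from scipy.optimize import least_squares as ls
T=[("top",(.095,.152,.015),(50,30)),("top",(.095,-.062,.015),(452,50)),("top",(-.155,-.062,.015),(430,521)),("top",(-.155,.152,.015),(24,500)),
("top",(.066,.078,.06),(178,75)),("side",(.095,.152,.015),(25,345)),("side",(-.155,.152,.015),(490,430)),("side",(-.155,-.062,.015),(558,165)),("side",(.066,.078,.06),(116,192))]
f=lambda v:np.concatenate([proj(n,W(v,q))-px(n,c) for n,q,c in T])
r=ls(f,[.5,0.05,0]);print(r.x,np.degrees(r.x[2]),r.fun.reshape(-1,2).round(2).tolist())
S=[("top",(8,272)),("side",(264,258))]
g=lambda a:np.concatenate([proj(n,W(r.x,(.075*np.cos(a[0]),.09+.075*np.sin(a[0]),.101)))-px(n,c) for n,c in S])
k=ls(g,[2.]);print("cam",k.x,k.fun)
S2=[("top",.03,(253,455)),("top",-.03,(373,460)),("side",.03,(477,158)),("side",-.03,(498,92))]
g=lambda a:np.concatenate([proj(n,W(r.x,(a[0]-.04,y,.085)))-px(n,c) for n,y,c in S2])
m=ls(g,[-.08]);print("slide",m.x,m.fun)
np.save("press.npy",r.x)
for a in [k.x[0],1.5,1,.5,.25,0]:
  print(a,W(r.x,(.075*np.cos(a),.09+.075*np.sin(a),0)))
for c in[(m.x[0]-.04,0,0),(-.07,0,0),(0,.09,0)]:print(W(r.x,c))
# jar
A=np.array(((cv2.imread("top_raw.png").shape)))
s=get_state();print(s["qpos"])
E
```

```text
[ 0.57457808 -0.02490662 -0.05627933] -3.224567938626544 [[-0.32, -0.19], [0.01, -0.4], [0.12, 0.26], [-0.51, 0.59], [-0.05, 0.54], [-0.87, -1.13], [0.14, -0.75], [0.33, -0.01], [-0.26, 0.47]]
cam [2.13813749] [-0.69219681  0.58264911 -0.07424896  0.44939263]
slide [-0.08167901] [-0.45057633 -0.28348576 -0.06902284 -0.13259046  0.22705233 -0.10102892
  0.22897716 -0.02569893]
2.1381374900281265 [0.54295777 0.13036781 0.        ]
1.5 [0.58914559 0.13934614 0.        ]
1 [0.62364899 0.12568191 0.        ]
0.5 [0.64737759 0.0971486  0.        ]
0.25 [0.65323765 0.07938923 0.        ]
0 [0.6545218  0.06073217 0.        ]
[ 0.45309172 -0.01806222  0.        ]
[ 0.50468891 -0.02096915  0.        ]
[0.57964055 0.06495089 0.        ]
[ 6.91572190e+01  8.64641238e+00  8.23881984e+01  6.99037298e-04
  8.90272442e+01 -7.67702883e+00]
```

Emit:
{"op": "send_rows", "data": {
  "plan": [
    [[0.01,-0.012,0],[0,0,0.02]],
    [[0.019,-0.022,0],[0,0,0.037]],
    [[0.019,-0.022,0],[0,0,0.037]],
    [[0.019,-0.022,0],[0,0,0.037]],
    [[0.019,-0.022,0],[0,0,0.037]]
  ],
  "jaw": 0
}}

```text
time_s: 0.52
ee_pos: [0.2174, 0.4587, 0.2309]
eef_rot: [[-0.998, 0.059, -0.0], [0.059, 0.998, -0.001], [0.0, -0.001, -1.0]]
ft_force: [0.1, 1.2, -0.3]
grip_width: 0.299
gripper_force: 0.0
```

Emit:
{"op": "send_rows", "data": {
  "plan": [
    [[0.019,-0.022,0],[0,0,0.037]],
    [[0.019,-0.022,0],[0,0,0.037]],
    [[0.019,-0.022,0],[0,0,0.037]],
    [[0.019,-0.022,0],[0,0,0.037]],
    [[0.019,-0.022,0],[0,0,0.037]]
  ]
}}

```text
time_s: 0.93
ee_pos: [0.3126, 0.3486, 0.2311]
eef_rot: [[-0.992, -0.125, -0.0], [-0.125, 0.992, -0.0], [0.0, -0.0, -1.0]]
ft_force: [1.1, -0.5, 0.7]
grip_width: 0.001
gripper_force: 0.0
```

Emit:
{"op": "send_rows", "data": {
  "plan": [
    [[0.019,-0.022,0],[0,0,0.037]],
    [[0.019,-0.022,0],[0,0,0.037]],
    [[0.019,-0.022,0],[0,0,0.037]],
    [[0.019,-0.022,0],[0,0,0.037]],
    [[0.019,-0.022,0],[0,0,0.037]]
  ]
}}

```text
time_s: 1.35
ee_pos: [0.4076, 0.2386, 0.2312]
eef_rot: [[-0.952, -0.305, -0.0], [-0.305, 0.952, -0.0], [0.0, -0.0, -1.0]]
ft_force: [1.5, 0.3, 0.2]
grip_width: -0.001
gripper_force: 0.0
```

Emit:
{"op": "send_rows", "data": {
  "plan": [
    [[0.019,-0.022,0],[0,0,0.037]],
    [[0.019,-0.022,0],[0,0,0.037]],
    [[0.019,-0.022,0],[0,0,0.037]],
    [[0.01,-0.012,0],[0,0,0.037]],
    [[0,0,0],[0,0,0]]
  ]
}}

```text
time_s: 1.77
ee_pos: [0.4755, 0.1595, 0.2307]
eef_rot: [[-0.898, -0.44, -0.001], [-0.44, 0.898, -0.001], [0.001, -0.0, -1.0]]
ft_force: [-0.2, -0.3, -0.4]
grip_width: 0.0
gripper_force: 0.0
```

Emit:
{"op": "send_rows", "data": {
  "plan": [
    [[0.013,-0.015,0],[0,0,0.02]],
    [[0.013,-0.015,0],[0,0,0.02]],
    [[0.0126,-0.0152,-0.02],[0,0,0.016]],
    [[0,0,-0.03],[0,0,0]],
    [[0,0,-0.03],[0,0,0]]
  ]
}}

```text
time_s: 2.18
ee_pos: [0.5129, 0.1163, 0.1504]
eef_rot: [[-0.872, -0.489, 0.001], [-0.489, 0.872, 0.0], [-0.001, -0.0, -1.0]]
ft_force: [0.3, 0.6, -0.6]
grip_width: 0.003
gripper_force: 0.0
```

Emit:
{"op": "send_rows", "data": {
  "plan": [
    [[0,0,-0.03],[0,0,0]],
    [[0,0,-0.03],[0,0,0]],
    [[0,0,-0.018],[0,0,0]],
    [[0,0,0],[0,0,0]],
    [[0,0,0],[0,0,0]]
  ]
}}

```text
time_s: 2.6
ee_pos: [0.5121, 0.117, 0.0732]
eef_rot: [[-0.872, -0.49, -0.002], [-0.49, 0.872, -0.0], [0.001, 0.001, -1.0]]
ft_force: [0.2, -0.5, 0.4]
grip_width: -0.0
gripper_force: 0.0
```

```bash
python3 - <<'E'
from h import *
f=grab_frame("top")[138:248,180:280]; g=grab_frame("side")[170:270,190:310]
a=cv2.resize(f,(400,440),interpolation=cv2.INTER_CUBIC);b=cv2.resize(g,(400,333),interpolation=cv2.INTER_CUBIC)
o=np.zeros((440,800,3),np.uint8);o[:,:400]=a;o[:333,400:]=b
cv2.imwrite("pics/near.png",o[:,:,::-1])
v=np.load("press.npy");a0=2.138;piv=W(v,(0,.09,0))
s=get_state();print(s["ee_pos"],s["ft_force"])
# orbit rows: waypoints with tangential offset d, lever angle a
def wp(a,d=.021):
    t=a+v[2];return piv[:2]+.075*np.array([np.cos(t),np.sin(t)])+d*np.array([-np.sin(t),np.cos(t)])
p=s["ee_pos"][:2]
print("to contact",wp(a0)-p)
A=np.arange(a0,-.1,-.07)
for i in range(len(A)-1):print(i//5,A[i+1].round(3),(wp(A[i+1])-wp(A[i])).round(4).tolist())
E
```

```text
[0.5132256  0.11694347 0.07480675] [-0.73140159  0.71753259  1.22623197]
to contact [0.01142302 0.00316072]
0 2.068 [0.004, 0.0037]
0 1.998 [0.0042, 0.0034]
0 1.928 [0.0045, 0.0031]
0 1.858 [0.0047, 0.0028]
0 1.788 [0.0049, 0.0025]
1 1.718 [0.005, 0.0021]
1 1.648 [0.0052, 0.0018]
1 1.578 [0.0053, 0.0014]
1 1.508 [0.0054, 0.001]
1 1.438 [0.0054, 0.0006]
2 1.368 [0.0054, 0.0003]
2 1.298 [0.0054, -0.0001]
2 1.228 [0.0054, -0.0005]
2 1.158 [0.0054, -0.0009]
2 1.088 [0.0053, -0.0012]
3 1.018 [0.0052, -0.0016]
3 0.948 [0.0051, -0.002]
3 0.878 [0.0049, -0.0023]
3 0.808 [0.0048, -0.0027]
3 0.738 [0.0046, -0.003]
4 0.668 [0.0043, -0.0033]
4 0.598 [0.0041, -0.0036]
4 0.528 [0.0038, -0.0039]
4 0.458 [0.0036, -0.0041]
4 0.388 [0.0033, -0.0044]
5 0.318 [0.0029, -0.0046]
5 0.248 [0.0026, -0.0048]
5 0.178 [0.0023, -0.005]
5 0.108 [0.0019, -0.0051]
5 0.038 [0.0016, -0.0052]
6 -0.032 [0.0012, -0.0053]
```

View pics/near.png

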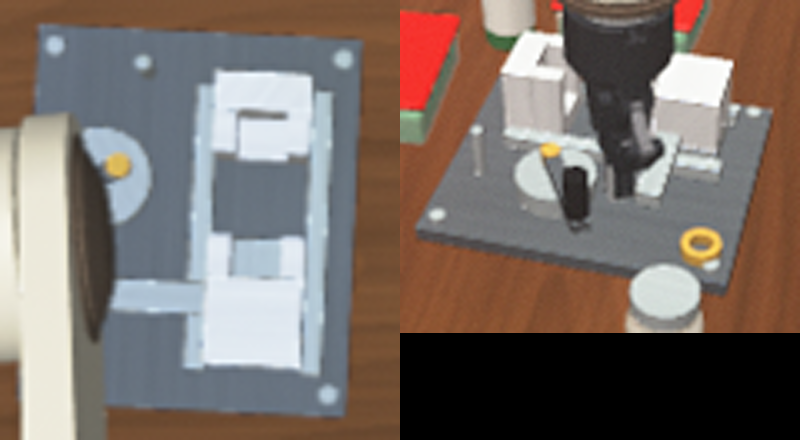

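The fingers (tip at (622,195)) stand just behind the post at (577,190), as intended. Next is contact, then the push round the arc.

Emit:
{"op": "send_rows", "data": {
  "plan": [
    [[0.003,0.001,0],[0,0,0]],
    [[0.003,0.001,0],[0,0,0]],
    [[0.003,0.001,0],[0,0,0]],
    [[0.003,0.001,0],[0,0,0]],
    [[0,0,0],[0,0,0]]
  ]
}}

```text
time_s: 3.12
ee_pos: [0.5252, 0.1208, 0.0735]
eef_rot: [[-0.872, -0.49, 0.0], [-0.49, 0.872, -0.0], [-0.0, -0.0, -1.0]]
ft_force: [-0.1, -0.1, -1.6]
grip_width: -0.001
gripper_force: 0.0
```

Emit:
{"op": "send_rows", "data": {
  "plan": [
    [[0.004,0.0037,0],[0,0,-0.07]],
    [[0.0042,0.0034,0],[0,0,-0.07]],
    [[0.0045,0.0031,0],[0,0,-0.07]],
    [[0.0047,0.0028,0],[0,0,-0.07]],
    [[0.0049,0.0025,0],[0,0,-0.07]]
  ]
}}

```text
time_s: 3.53
ee_pos: [0.5469, 0.1362, 0.0732]
eef_rot: [[-0.987, -0.158, -0.001], [-0.158, 0.987, -0.0], [0.001, -0.0, -1.0]]
ft_force: [-2.6, -2.7, 0.4]
grip_width: -0.001
gripper_force: 1.3
```

Emit:
{"op": "send_rows", "data": {
  "plan": [
    [[0.005,0.0021,0],[0,0,-0.07]],
    [[0.0052,0.0018,0],[0,0,-0.07]],
    [[0.0053,0.0014,0],[0,0,-0.07]],
    [[0.0054,0.001,0],[0,0,-0.07]],
    [[0.0054,0.0006,0],[0,0,-0.07]]
  ]
}}

```text
time_s: 3.95
ee_pos: [0.5732, 0.1431, 0.0732]
eef_rot: [[-0.982, 0.19, -0.001], [0.19, 0.982, -0.0], [0.001, -0.0, -1.0]]
ft_force: [-2.4, 0.0, 2.2]
grip_width: -0.001
gripper_force: 1.3
```

Contact is made, at about 2.5 N as expected.

Emit:
{"op": "send_rows", "data": {
  "plan": [
    [[0.0054,0.0003,0],[0,0,-0.07]],
    [[0.0054,-0.0001,0],[0,0,-0.07]],
    [[0.0054,-0.0005,0],[0,0,-0.07]],
    [[0.0054,-0.0009,0],[0,0,-0.07]],
    [[0.0053,-0.0012,0],[0,0,-0.07]]
  ]
}}

```text
time_s: 4.37
ee_pos: [0.6, 0.1407, 0.0731]
eef_rot: [[-0.857, 0.515, -0.001], [0.515, 0.857, -0.0], [0.001, -0.001, -1.0]]
ft_force: [-3.4, -0.6, 1.1]
grip_width: 0.002
gripper_force: 1.3
```

Emit:
{"op": "send_rows", "data": {
  "plan": [
    [[0.0052,-0.0016,0],[0,0,-0.07]],
    [[0.0051,-0.002,0],[0,0,-0.07]],
    [[0.0049,-0.0023,0],[0,0,-0.07]],
    [[0.0048,-0.0027,0],[0,0,-0.07]],
    [[0.0046,-0.003,0],[0,0,-0.07]]
  ]
}}

```text
time_s: 4.78
ee_pos: [0.6247, 0.1292, 0.0731]
eef_rot: [[-0.629, 0.778, -0.001], [0.778, 0.629, 0.0], [0.001, -0.0, -1.0]]
ft_force: [-3.2, 1.4, 0.1]
grip_width: -0.002
gripper_force: 1.3
```

Emit:
{"op": "send_rows", "data": {
  "plan": [
    [[0.0043,-0.0033,0],[0,0,-0.07]],
    [[0.0041,-0.0036,0],[0,0,-0.07]],
    [[0.0038,-0.0039,0],[0,0,-0.07]],
    [[0.0036,-0.0041,0],[0,0,-0.07]],
    [[0.0033,-0.0044,0],[0,0,-0.07]]
  ]
}}

```text
time_s: 5.2
ee_pos: [0.6439, 0.11, 0.0732]
eef_rot: [[-0.324, 0.946, -0.0], [0.946, 0.324, 0.001], [0.001, -0.0, -1.0]]
ft_force: [-0.8, 2.7, -0.5]
grip_width: -0.003
gripper_force: 1.4
```

Emit:
{"op": "send_rows", "data": {
  "plan": [
    [[0.0029,-0.0046,0],[0,0,-0.07]],
    [[0.0026,-0.0048,0],[0,0,-0.07]],
    [[0.0023,-0.005,0],[0,0,-0.07]],
    [[0,0,0],[0,0,0]],
    [[0,0,0],[0,0,0]]
  ]
}}

```text
time_s: 5.62
ee_pos: [0.6516, 0.0952, 0.0731]
eef_rot: [[-0.124, 0.992, -0.0], [0.992, 0.124, -0.0], [-0.0, -0.0, -1.0]]
ft_force: [-0.4, -0.4, -0.1]
grip_width: 0.003
gripper_force: 0.0
```

```bash
cat > st.py <<'E'
from h import *
v=np.load("press.npy");s=get_state();piv=W(v,(0,.09,0))
c,n=np.cos(v[2]),np.sin(v[2]);r=np.array([[c,n],[-n,c]])
d=r@(s["ee_pos"][:2]-piv[:2]);print("TCP rel pivot in press",d,"slide frame y",d[1]+.09,"yaw x",np.degrees(np.arctan2(s["eef_rot"][1][0],s["eef_rot"][0][0])),s["ee_pos"],s["ft_force"],s["qpos"].round(0),s["time_s"])
E
python3 st.py
```

```text
TCP rel pivot in press [0.07010653 0.03427626] slide frame y 0.12427625727840266 yaw x 97.15104673247062 [0.6515641  0.09522941 0.07313817] [-0.37328379 -0.37831674 -0.13306078] [ 2. 24. 82. -0. 74. -6.] 5.6167
```

Emit:
{"op": "send_rows", "data": {
  "plan": [
    [[0.001,-0.003,0],[0,0,-0.04]],
    [[0.001,-0.003,0],[0,0,-0.04]],
    [[0.001,-0.002,0],[0,0,-0.03]],
    [[0,-0.002,0],[0,0,-0.03]],
    [[0,-0.001,0],[0,0,0]]
  ]
}}

```text
time_s: 6.03
ee_pos: [0.6546, 0.0847, 0.0733]
eef_rot: [[0.016, 1.0, 0.0], [1.0, -0.016, 0.0], [0.0, 0.0, -1.0]]
ft_force: [3.3, 3.7, -1.5]
grip_width: -0.004
gripper_force: 1.4
```

Emit:
{"op": "send_rows", "data": {
  "plan": [
    [[0,-0.001,0],[0,0,0]],
    [[0,-0.001,0],[0,0,0]],
    [[0,0,0],[0,0,0]],
    [[0,0,0],[0,0,0]],
    [[0,0,0],[0,0,0]]
  ]
}}

```text
time_s: 6.45
ee_pos: [0.6546, 0.0824, 0.0733]
eef_rot: [[0.016, 1.0, -0.0], [1.0, -0.016, -0.0], [-0.0, -0.0, -1.0]]
ft_force: [1.9, 1.7, -0.2]
grip_width: -0.002
gripper_force: 1.0
```

```bash
python3 st.py
```

```text
TCP rel pivot in press [0.07382975 0.02159637] slide frame y 0.11159636913961757 yaw x 89.05711390313776 [0.65456819 0.08236017 0.07331743] [ 1.93431948  1.73016905 -0.17111278] [ 0. 24. 82. -0. 74.  1.] 6.45
```

Emit:
{"op": "send_rows", "data": {
  "plan": [
    [[0,-0.001,0],[0,0,0]],
    [[0,0,0],[0,0,0]],
    [[0,-0.001,0],[0,0,0]],
    [[0,0,0],[0,0,0]],
    [[0,0,0],[0,0,0]]
  ]
}}

```text
time_s: 6.87
ee_pos: [0.6546, 0.0813, 0.0733]
eef_rot: [[0.017, 1.0, 0.0], [1.0, -0.017, 0.001], [0.001, 0.0, -1.0]]
ft_force: [2.6, 10.2, -0.2]
grip_width: -0.005
gripper_force: 5.0
```

Emit:
{"op": "send_rows", "data": {
  "plan": [
    [[0,0.005,0],[0,0,0]],
    [[0,0.01,0],[0,0,0]],
    [[0,0,0.02],[0,0,0]],
    [[0,0,0.03],[0,0,0]],
    [[0,0,0.03],[0,0,0]]
  ]
}}

```text
time_s: 7.28
ee_pos: [0.6539, 0.0959, 0.1535]
eef_rot: [[0.017, 1.0, -0.002], [1.0, -0.017, -0.0], [-0.0, -0.002, -1.0]]
ft_force: [1.2, -0.1, 0.4]
grip_width: -0.0
gripper_force: 0.0
```

Emit:
{"op": "send_rows", "data": {
  "plan": [
    [[-0.01,-0.005,0.02],[0,0,-0.08]],
    [[-0.015,-0.008,0],[0,0,-0.1]],
    [[-0.015,-0.008,0],[0,0,-0.1]],
    [[-0.015,-0.008,0],[0,0,-0.1]],
    [[-0.015,-0.008,0],[0,0,-0.1]]
  ]
}}

```text
time_s: 7.7
ee_pos: [0.5837, 0.0584, 0.1732]
eef_rot: [[0.481, 0.877, -0.0], [0.877, -0.481, -0.0], [-0.0, -0.0, -1.0]]
ft_force: [-0.3, -0.4, -0.1]
grip_width: -0.002
gripper_force: 0.0
```

Emit:
{"op": "send_rows", "data": {
  "plan": [
    [[-0.015,-0.008,0],[0,0,-0.1]],
    [[-0.015,-0.008,0],[0,0,-0.1]],
    [[-0.015,-0.008,0],[0,0,-0.1]],
    [[-0.015,-0.008,0],[0,0,-0.1]],
    [[-0.015,-0.008,0],[0,0,-0.1]]
  ]
}}

```text
time_s: 8.12
ee_pos: [0.5087, 0.0184, 0.1732]
eef_rot: [[0.842, 0.539, -0.0], [0.539, -0.842, -0.0], [-0.0, 0.0, -1.0]]
ft_force: [0.9, 0.1, 0.3]
grip_width: -0.0
gripper_force: 0.0
```

Emit:
{"op": "send_rows", "data": {
  "plan": [
    [[-0.015,-0.008,0],[0,0,-0.1]],
    [[-0.015,-0.008,0],[0,0,-0.1]],
    [[-0.015,-0.008,0],[0,0,-0.1]],
    [[-0.015,-0.007,0],[0,0,-0.1]],
    [[-0.015,0,0],[0,0,-0.1]]
  ]
}}

```text
time_s: 8.53
ee_pos: [0.4337, -0.0132, 0.1732]
eef_rot: [[0.998, 0.068, -0.0], [0.068, -0.998, -0.0], [-0.0, 0.0, -1.0]]
ft_force: [-0.2, 0.4, 0.4]
grip_width: -0.001
gripper_force: 0.0
```

```bash
python3 st.py; python3 - <<'E'
from h import *
v=np.load("press.npy");s=get_state();print((W(v,(-.148,0,.045))-s["ee_pos"]).round(4))
f=grab_frame("top")[138:248,180:280]; g=grab_frame("side")[170:270,190:310]
a=cv2.resize(f,(400,440),interpolation=cv2.INTER_CUBIC);b=cv2.resize(g,(400,333),interpolation=cv2.INTER_CUBIC)
o=np.zeros((440,800,3),np.uint8);o[:,:400]=a;o[:333,400:]=b
cv2.imwrite("pics/lever.png",o[:,:,::-1])
E
```

```text
TCP rel pivot in press [-0.14128837 -0.08624392] slide frame y 0.0037560773048474216 yaw x 3.915416719735398 [ 0.43372469 -0.01320907  0.17324569] [-0.20735376  0.36175678  0.36786683] [-12.  -7. 105.  -0.  82.  74.] 8.5333
[-0.0069 -0.0034 -0.1282]
```

View pics/lever.png

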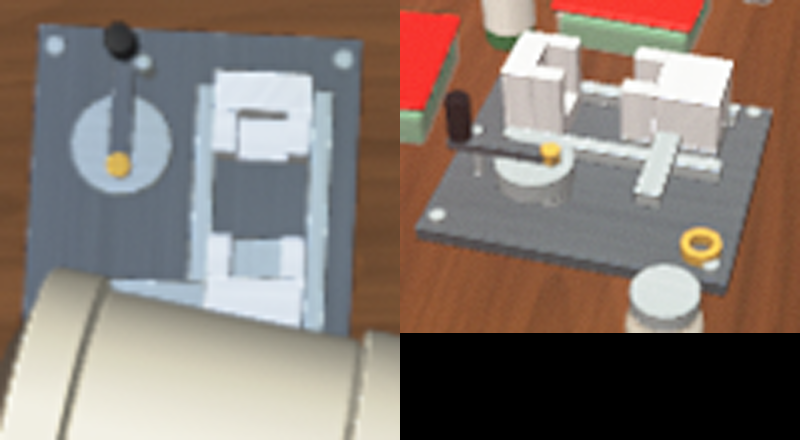

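The lever (post at (120,40), pin at (143,62)) rests at its stop pin. The slide is untouched. Now I'll lower the fingers behind it.

Emit:
{"op": "send_rows", "data": {
  "plan": [
    [[-0.007,-0.0034,0],[0,0,-0.1]],
    [[0,0,-0.02],[0,0,-0.025]],
    [[0,0,-0.03],[0,0,0]],
    [[0,0,-0.03],[0,0,0]],
    [[0,0,-0.025],[0,0,0]]
  ]
}}

```text
time_s: 9.05
ee_pos: [0.4275, -0.0157, 0.0667]
eef_rot: [[0.999, -0.049, -0.0], [-0.049, -0.999, -0.0], [-0.0, 0.0, -1.0]]
ft_force: [0.0, 0.4, 0.4]
grip_width: -0.0
gripper_force: 0.0
```

Emit:
{"op": "send_rows", "data": {
  "plan": [
    [[0,0,-0.015],[0,0,0]],
    [[0,0,-0.011],[0,0,0]],
    [[0,0,0],[0,0,0]],
    [[0,0,0],[0,0,0]],
    [[0,0,0],[0,0,0]]
  ]
}}

```text
time_s: 9.47
ee_pos: [0.4282, -0.016, 0.0431]
eef_rot: [[0.999, -0.05, 0.001], [-0.05, -0.999, -0.0], [0.001, 0.0, -1.0]]
ft_force: [-0.5, -0.2, 1.0]
grip_width: 0.0
gripper_force: 0.0
```

```bash
python3 st.py
```

```text
TCP rel pivot in press [-0.14664103 -0.08931439] slide frame y 0.0006856140997354571 yaw x -2.8691953751779367 [ 0.42820779 -0.01597359  0.04305791] [-0.53355808 -0.20030912  0.98705289] [-12.  -0. 115.   0.  65.  80.] 9.4667
```

Emit:
{"op": "send_rows", "data": {
  "plan": [
    [[0.003,-0.0002,0],[0,0,0]],
    [[0.003,-0.0002,0],[0,0,0]],
    [[0.003,-0.0002,0],[0,0,0]],
    [[0.003,-0.0002,0],[0,0,0]],
    [[0.003,-0.0002,0],[0,0,0]]
  ]
}}

```text
time_s: 9.88
ee_pos: [0.4426, -0.017, 0.0423]
eef_rot: [[0.999, -0.051, -0.001], [-0.051, -0.999, 0.0], [-0.001, -0.0, -1.0]]
ft_force: [-5.4, 0.2, 1.7]
grip_width: -0.001
gripper_force: 0.0
```

Emit:
{"op": "send_rows", "data": {
  "plan": [
    [[0.003,-0.0002,0],[0,0,0]],
    [[0.003,-0.0002,0],[0,0,0]],
    [[0.003,-0.0002,0],[0,0,0]],
    [[0.003,-0.0002,0],[0,0,0]],
    [[0.003,-0.0002,0],[0,0,0]]
  ]
}}

```text
time_s: 10.3
ee_pos: [0.4578, -0.0181, 0.0422]
eef_rot: [[0.999, -0.051, -0.0], [-0.051, -0.999, 0.0], [-0.0, -0.0, -1.0]]
ft_force: [-3.6, 0.8, 0.5]
grip_width: 0.001
gripper_force: 0.0
```

Emit:
{"op": "send_rows", "data": {
  "plan": [
    [[0.003,-0.0002,0],[0,0,0]],
    [[0.003,-0.0002,0],[0,0,0]],
    [[0.003,-0.0002,0],[0,0,0]],
    [[0.003,-0.0002,0],[0,0,0]],
    [[0.003,-0.0002,0],[0,0,0]]
  ]
}}

```text
time_s: 10.72
ee_pos: [0.4729, -0.0191, 0.0422]
eef_rot: [[0.999, -0.051, 0.0], [-0.051, -0.999, 0.0], [0.0, -0.0, -1.0]]
ft_force: [-4.3, -0.1, -1.4]
grip_width: -0.001
gripper_force: 0.0
```

Emit:
{"op": "send_rows", "data": {
  "plan": [
    [[0.003,-0.0002,0],[0,0,0]],
    [[0.003,-0.0002,0],[0,0,0]],
    [[0.003,-0.0002,0],[0,0,0]],
    [[0.002,-0.0001,0],[0,0,0]],
    [[0.002,-0.0001,0],[0,0,0]]
  ]
}}

```text
time_s: 11.13
ee_pos: [0.4858, -0.0198, 0.0423]
eef_rot: [[0.999, -0.051, -0.0], [-0.051, -0.999, 0.0], [-0.0, -0.0, -1.0]]
ft_force: [-4.7, 0.5, 0.7]
grip_width: -0.002
gripper_force: 0.0
```

```bash
python3 st.py
```

```text
TCP rel pivot in press [-0.08893337 -0.08992972] slide frame y 7.027944883251924e-05 yaw x -2.931076388626997 [ 0.48578947 -0.01983398  0.04227945] [-4.67745257  0.49001826  0.66941348] [-11.   7. 108.   0.  66.  81.] 11.1333
```

About 8 mm remain, so I'll take small steps until the force rises.

Emit:
{"op": "send_rows", "data": {
  "plan": [
    [[0.002,-0.0001,0],[0,0,0]],
    [[0.001,-0.0001,0],[0,0,0]],
    [[0.001,0,0],[0,0,0]],
    [[0.001,-0.0001,0],[0,0,0]],
    [[0,0,0],[0,0,0]]
  ]
}}

```text
time_s: 11.55
ee_pos: [0.4908, -0.0202, 0.0423]
eef_rot: [[0.999, -0.051, 0.0], [-0.051, -0.999, 0.0], [0.0, -0.0, -1.0]]
ft_force: [-3.1, -0.3, -0.3]
grip_width: -0.002
gripper_force: 0.0
```

Emit:
{"op": "send_rows", "data": {
  "plan": [
    [[0.001,-0.0001,0],[0,0,0]],
    [[0.0005,0,0],[0,0,0]],
    [[0.0005,0,0],[0,0,0]],
    [[0.0005,0,0],[0,0,0]],
    [[0,0,0],[0,0,0]]
  ]
}}

```text
time_s: 11.97
ee_pos: [0.4916, -0.02, 0.0417]
eef_rot: [[0.999, -0.051, -0.003], [-0.051, -0.999, 0.001], [-0.003, -0.0, -1.0]]
ft_force: [-16.0, 0.1, 2.0]
grip_width: 0.001
gripper_force: 0.0
```

Emit:
{"op": "send_rows", "data": {
  "plan": [
    [[0.0005,0,0],[0,0,0]],
    [[0.0005,0,0],[0,0,0]],
    [[0.0005,0,0],[0,0,0]],
    [[0,0,0],[0,0,0]],
    [[0,0,0],[0,0,0]]
  ]
}}

```text
time_s: 12.38
ee_pos: [0.4915, -0.0197, 0.041]
eef_rot: [[0.999, -0.051, -0.007], [-0.051, -0.999, 0.001], [-0.007, -0.001, -1.0]]
ft_force: [-27.9, 3.1, 4.6]
grip_width: -0.003
gripper_force: 0.0
```

It hit a hard stop close to the predicted home position. I'll back off and check.

Emit:
{"op": "send_rows", "data": {
  "plan": [
    [[-0.004,0,0],[0,0,0]],
    [[-0.008,0,0],[0,0,0]],
    [[-0.01,0,0],[0,0,0]],
    [[-0.005,0,0.02],[0,0,0]],
    [[0,0,0.03],[0,0,0]]
  ]
}}

```text
time_s: 12.8
ee_pos: [0.4649, -0.0199, 0.0908]
eef_rot: [[0.999, -0.051, -0.004], [-0.051, -0.999, 0.001], [-0.004, -0.001, -1.0]]
ft_force: [0.6, 0.4, 1.2]
grip_width: 0.003
gripper_force: 0.0
```

Emit:
{"op": "send_rows", "data": {
  "plan": [
    [[-0.01,0,0.03],[0,0,0]],
    [[-0.02,0,0.03],[0,0,0]],
    [[-0.02,0,0.03],[0,0,0]],
    [[-0.02,0,0.02],[0,0,0]],
    [[0,0,0],[0,0,0]]
  ]
}}

```text
time_s: 13.22
ee_pos: [0.3962, -0.0204, 0.2066]
eef_rot: [[0.999, -0.051, 0.007], [-0.051, -0.999, -0.002], [0.007, 0.001, -1.0]]
ft_force: [1.0, -0.0, 1.9]
grip_width: 0.003
gripper_force: 0.0
```

```bash
python3 - <<'E'
from h import *
a=cv2.resize(grab_frame("top")[138:248,180:280],(500,550),interpolation=cv2.INTER_CUBIC);b=cv2.resize(grab_frame("side")[170:240,200:300],(500,350),interpolation=cv2.INTER_CUBIC)
cv2.imwrite("pics/ft.png",a[:,:,::-1]);cv2.imwrite("pics/fs.png",b[:,:,::-1])
o=np.zeros((550,800,3),np.uint8);o[:,:300]=a[:,200:];o[:350,300:]=b;cv2.imwrite("pics/fin.png",o[:,:,::-1])
print(get_state()["ft_force"])
E
```

```text
[-0.32239173 -0.89269686 -0.66381646]
```

View pics/fin.png

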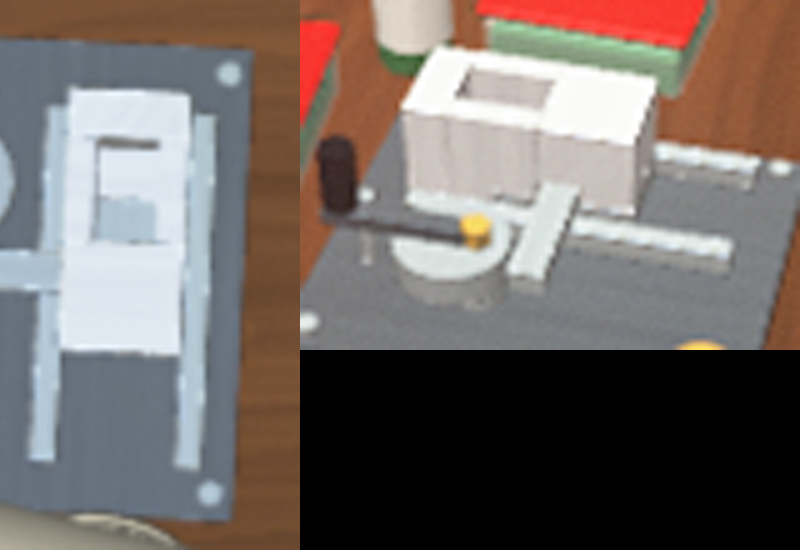

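The mould halves meet with no visible gap: in the side crop, the tops run continuously from (410,95) to (655,85). The lever is still at the pin (post at (337,175)), and the arm is clear.

```bash
python3 -c "
from station import *
print(close_job())"
```

```text
the job is handed in; nothing more can be done
None
```

The job is handed in: the lever was pushed round to its stop pin first, then the slide was pushed to a firm stop with no visible gap to the fixed half, and the robot ended clear of everything after about 13 s; the judging result was not shown.

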